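# Back off the clamp screw and swing the arm off the specimen

## Task

The measurement is finished, so release the spectrometer's pressure clamp: roll a fingertip across the knurled rim of its knob, stroke after stroke, until the screw has been loosened (anticlockwise from above) by two full turns, give or take a quarter. Then push the clamp arm aside, clockwise from above, through about a quarter turn so that the specimen is uncovered, and take the hand away. Keep the touch on the knob light and never grip it, do not swing the arm while the screw is still tight, and leave the specimen, vial, bottle and beaker where they stand.

Things in the scene. Friction and masses are not known exactly. Their poses are not given: they have to be found in the camera images.
- spectrometer: Compact white and grey bench spectrometer, fixed, 220 x 300 x 90 mm (own x, y, z). Origin: centre of its underside, on the table; z up; its front (display strip) looks along its own -x, roughly at the robot. On its deck, 90 mm up: a round steel sample plate 84 mm across, 10 mm high, centred at local x -20 mm, y 0; a steel post at local x +75 mm, y 0 carries the clamp arm.
- knob_center (a point): Centre of the clamp knob: on its upright axis, half-way up the rim (171 mm above the table when tight). Aluminium, 44 mm across over 24 upright ribs 1.5 mm deep, rim 18 mm high, top 11.5 mm above this point with a black index line. Nothing stands beside or above it; the rim clears the arm below by 9 mm and climbs 2 mm a turn as it loosens.
- clamp_knob (a joint): Angle of the clamp knob relative to the arm, rad; grows anticlockwise seen from above, which loosens (2 pi is one full turn; the count goes on past it). Starts tight, between -0.5 and 0.5. It takes about 1.5 to 2 N along the rim to turn and stays where it is left.
- clamp_arm (a joint): Angle of the clamp arm about the post, rad: 0 closed over the plate, against a stop; grows clockwise seen from above (the knob moves to the spectrometer's own +y); far stop at 1.6. It stays where it is left and takes a push of about 6 N at the knob's axis, 12 N at half its length. Pushes at the knob towards the spectrometer's own -y only load the closed stop.
- clamp_middle (a point): Middle of the clamp arm, on its centre line, half-way up; 47.5 mm from the post axis and from the knob axis; moves with the arm. A flat aluminium bar 26 mm wide, 18 mm thick (135 to 153 mm above the table), with round ends 34 mm across at the post and under the knob. Its straight side can be pushed anywhere.
- specimen: White plastic disc, 24 mm across, 5 mm thick, lying loose on the sample plate under the clamp's tip (origin at the centre of its underside). To be left where it is.
- vial: Small glass vial with white cap, 24 mm across, 45 mm high, standing on the deck behind and to the right of the clamp (origin under its centre). Bystander.
- reagent: Amber reagent bottle, 64 mm across, 150 mm high, on the table beside the spectrometer's own +y end (origin under its centre). Bystander.
- beaker: Clear plastic beaker, 66 mm across, 85 mm high, on the table beside the spectrometer's own -y end (origin under its centre). Bystander.

How it is judged:
By the outcome, as a careful person would: the job done as asked, in the order asked, and still so for the second after the job is handed in, with the robot touching nothing.
It also fails if it takes over 72 s, if anything falls off the work surface, if the arm or the gripper's body presses on something with over 40 N, if the wrist force passes 120 N, or if a joint passes its speed limit or range.

## Robot

A 6-joint arm with a two-finger parallel gripper is mounted at the origin on the work surface. World frame = base frame: x ahead of the robot, y to its left, z up, the work surface at z = 0. Lengths are in m, angles in rad, forces in N, time in s.
With the tool pointing down it reaches from about 0.4 to 0.825 m from the base axis. Payload 7 kg.
Tool frame: the origin (TCP) lies midway between the tips of the shut fingers; the grasp point (between the pads) lies hold_point_z behind it (hold_point_z is the distance from the TCP to the grasp point, in m); z points along the fingers, y is the line along which they close (so a half turn about z gives the same grasp; the last joint's range is limited). The gripper opens to 88 mm and grips with 3 to 60 N. Pads are 19 mm wide; open, the fingers measure 130 mm over their backs; the gripper's body (78 mm by 193 mm) begins 47 mm behind the grasp point.
Start: joints at [-0.922, 0.359, 0.012, 0, -1.224, -0.288], TCP at [0.238, -0.632, 0.192] pointing down, gripper open.
Joint ranges: [-3.07, 3.07], [-1.43, 2.12], [-1.02, 1.25], [-3.03, 1.67], [-3.05, -0], [-3.03, 3.03]. Speed limits (rad/s): [2.39, 2.39, 3.01, 3.14, 3.14, 3.14].

## Interface

Orientations are given as [roll, pitch, yaw] about the fixed x, y, z axes, in that order (R = Rz(yaw) Ry(pitch) Rx(roll)).
In Python, from station import * gives the robot as it stands.
- The arm moves only by the tool apply_moves, never from a script. Its argument "steps" is a list of rows, each an object with "translation": the shift along the world's x, y, z scaled (see below), a list of three; "rotation": the turn, a rotation vector about the world's x, y, z scaled (see below), a list of three. A call has exactly 10 rows; each row is the pose to reach, as a shift and turn from the pose commanded when the call began; what a row does not reach only later rows make up. The controller multiplies each number of a shift by 250 mm and each number of a turn by 30 degrees. A row lasts 1/12 s, in which the tool goes at most 41.7 mm and 7.16 degrees, less where a joint would pass 70% of its speed; a pose out of reach is approached as far as the arm can. A call with a number of a shift or a turn outside -1 to 1 is refused whole. A call with a gripper value outside its range is refused whole. "jaw" is the closure, from -1 (fully open) to 1 (shut), so that 0 is half open, set as the call begins (left out, the last holds). The fingers move at their own pace and stop on an object; "newtons" is the grip in N (left out, the last holds). Time passes only in rows, so rows that repeat a pose let the fingers close, or fill a call up. It gives the time, the measured TCP pose, the force, the opening and the grip force at its end, in the units of the state.
- get_state(): the state, without advancing time (a new reading comes with each control period).
- grab_frame(name): name is "side" or "top"; returns the picture (384x512x3 uint8, blue, green, red); there is no depth.
- camera_model(name): a dict with "fx", "fy", "cx", "cy" (pixels), "k1" (the pictures are not rectified: a ray, as slopes to the right and down, at radius r is drawn at 1 + k1 r^2 times it, then the intrinsics apply), "xyz" and "rotation" of the camera in the world. Camera axes: x right, y down, z forward; pixel columns grow to the right and rows downward; lengths in m; the calibration is good to about 2 mm. A picture is of the moment at which its call begins. camera_model takes no time and is no camera call.
- job_done(): hands the job in; it is judged then, once.
The state is a dict: "t": time; "q": joint angles; "qd": joint speeds; "joint_efforts": joint torques, N m; "eef_pos": TCP position; "ee_rot": TCP orientation; "force": force on the tool from outside, world axes, zero at the start; "moment": the same for the moment, N m; "width": finger opening in m; "gripper_force": force on a finger pad.
Only numpy, scipy, OpenCV 4.12 (cv2) and the standard library are available. Lean on these libraries where they do the work, as an engineer would, in place of code of your own. Each camera call takes 0.05 s, during which the arm holds its last target. There are 200 camera calls.

## Working session

There is one attempt and no reset: what is moved stays moved. The work goes in short steps, Python scripts to look and compute and a tool call to move; the robot and the scene stay as the last step left them, time stands still between calls to the robot, and variables do not carry over. Pictures are saved under pics/ and viewed, at most 10 in all, crops included, and the job is handed in when it is done.

Besides the shell and the picture viewer there is one more tool, called after "Request:" by a JSON object that holds its "api" and its "payload", one argument or row to a line. apply_moves: Moves the arm, as the interface text tells. Shifts and turns lie within -1 to 1; 1 stands for 250 mm of shift or 30 degrees of turn. Its arguments: {"type":"object","properties":{"steps":{"type":"array"},"jaw":{"type":"number"},"newtons":{"type":"number"}},"required":["steps"]}

```bash
mkdir -p pics; ls; python3 - <<'E'
from station import *
import cv2
for n in("side","top"):
    print(camera_model(n)); cv2.imwrite(f"pics/{n}0.png",grab_frame(n))
print(get_state())
E
```

```text
pics
{'fx': 356.91861479552017, 'fy': 356.91861479552017, 'cx': 254.42413304486593, 'cy': 192.08045103050293, 'k1': -0.0873959032936536, 'xyz': array([0.48901176, 0.71399382, 0.85788671]), 'rotation': array([-2.40864446, -0.00648272, -2.93629386])}
{'fx': 454.9489060083883, 'fy': 454.9489060083883, 'cx': 254.03992151006804, 'cy': 194.2409536745809, 'k1': -0.03219132298200085, 'xyz': array([0.38388903, 0.054251  , 1.34500606]), 'rotation': array([-2.94568555, -0.00633802, -1.57246357])}
{'t': 0.1, 'q': array([-9.21877557e-01,  3.59307788e-01,  1.11538562e-02, -3.23915235e-04,
       -1.22409592e+00, -2.88081123e-01]), 'qd': array([-0.00121644, -0.00173795,  0.00211121,  0.00263314,  0.00085708,
       -0.00039598]), 'joint_efforts': array([-1.47921295e-03, -5.84165668e+01,  2.93751812e+01,  7.01554075e+00,
        1.01598114e-02, -3.16669775e-05]), 'eef_pos': array([ 0.23810519, -0.63108679,  0.19131995]), 'ee_rot': array([ 3.14011250e+00, -1.21036171e-04, -2.78086520e+00]), 'force': array([ 0.56206811,  0.03624827, -0.63503658]), 'moment': array([ 0.01047904, -0.00790087,  0.01387382]), 'gripper_force': 0.0, 'width': 0.08781729586752542}
```

View pics/top0.png

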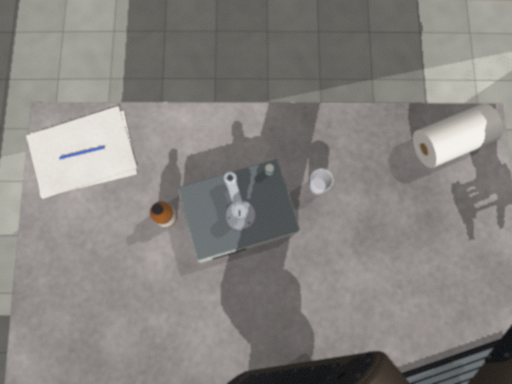

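View pics/side0.png

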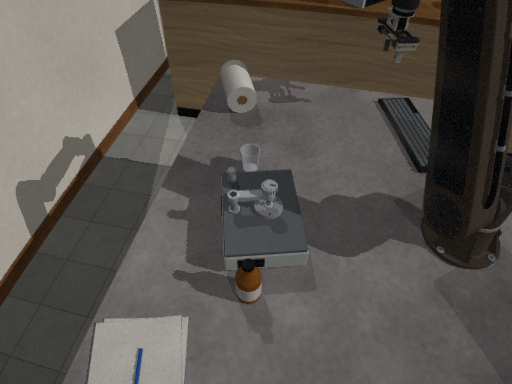

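Top view: knob near (240,212), post near (231,178), vial (269,169), bottle (162,212) and beaker (321,180). In the side view the knob is near (269,187). I'll enlarge both.

```bash
cat > h.py <<'E'
import numpy as np, cv2
from scipy.spatial.transform import Rotation as R
from station import *
def ray(n,u,v):
    c=camera_model(n); K=np.array([[c['fx'],0,c['cx']],[0,c['fy'],c['cy']],[0,0,1]])
    p=cv2.undistortPoints(np.array([[[u,v]]],float),K,np.array([c['k1'],0,0,0,0]))[0,0]
    return c['xyz'],R.from_euler('xyz',c['rotation']).apply([p[0],p[1],1])
def at(n,u,v,z):
    o,d=ray(n,u,v); return o+d*(z-o[2])/d[2]
def proj(n,P):
    c=camera_model(n); p=R.from_euler('xyz',c['rotation']).inv().apply(np.array(P)-c['xyz'])
    s=p[:2]/p[2]; s=s*(1+c['k1']*s@s); return s*c['fx']+[c['cx'],c['cy']]
def crop(n,x,y,w,h,k,f):
    im=grab_frame(n)[y:y+h,x:x+w]; cv2.imwrite(f"pics/{f}.png",cv2.resize(im,None,fx=k,fy=k,interpolation=cv2.INTER_CUBIC))
E
python3 - <<'E'
from h import *
crop("top",175,150,130,100,6,"t1"); crop("side",210,160,110,110,5,"s1")
E
```

```text
(no output)
```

View pics/t1.png

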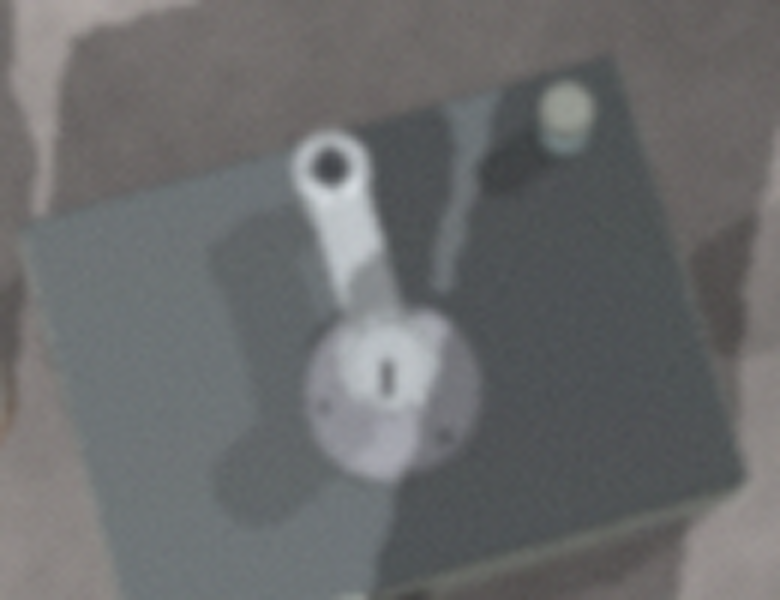

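View pics/s1.png

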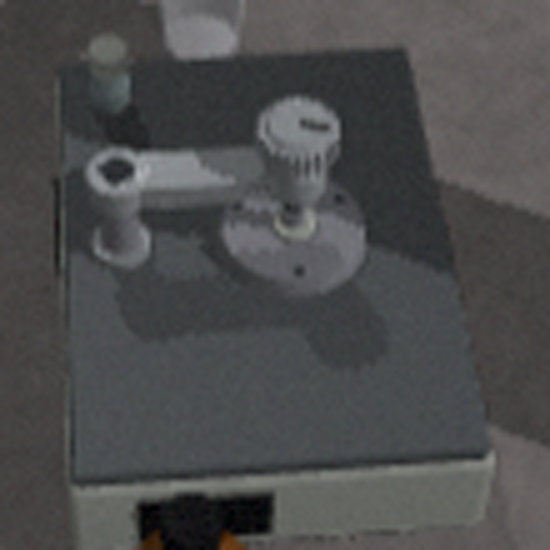

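t1: knob top centre (390,365), post top (331,167), vial cap (567,108). s1: knob top centre (299,128), with the index line pointing away from the post.

```bash
python3 - <<'E'
from h import *
np.set_printoptions(precision=4,suppress=True)
T=lambda x,y:((x+.5)/6-.5+175,(y+.5)/6-.5+150)
S=lambda x,y:((x+.5)/5-.5+210,(y+.5)/5-.5+160)
kt=at("top",*T(390,365),.1825); ks=at("side",*S(299,128),.1825)
print("knob",kt,ks)
# triangulate
a,d=ray("top",*T(390,365));b,e=ray("side",*S(299,128));s=np.linalg.lstsq(np.c_[d,-e],b-a,rcond=None)[0];print("tri",a+d*s[0],b+e*s[1])
pt=at("top",*T(331,167),.156); ps=at("side",*S(117,170),.156);print("post",pt,ps)
for c in [(33,235),(613,58),(742,480)]:print("deck corner",at("top",*T(*c),.09))
print("vial",at("top",*T(567,108),.135), at("side",*S(109,48),.135))
print("bottle",at("top",158,208,.15),"beaker",at("top",321,181,.04))
v=kt-pt; print(np.hypot(*v[:2]),np.degrees(np.arctan2(-v[1],-v[0])))
E
```

```text
knob [0.5719 0.084  0.1825] [0.5756 0.0862 0.1825]
tri [0.5724 0.084  0.1795] [0.5759 0.0839 0.18  ]
post [0.6659 0.1114 0.156 ] [0.6675 0.1116 0.156 ]
deck corner [0.6488 0.2543 0.09  ]
deck corner [ 0.7349 -0.0192  0.09  ]
deck corner [ 0.533  -0.0765  0.09  ]
vial [0.6986 0.0048 0.135 ] [0.7004 0.0027 0.135 ]
bottle [0.5838 0.302  0.15  ] beaker [ 0.6826 -0.1518  0.04  ]
0.09788915634599378 16.29686900405906
```

Request:
{"api": "apply_moves", "payload": {
  "jaw": 1,
  "newtons": 10,
  "steps": [
    {"translation": [0.04, 0.06, 0.08], "rotation": [0, 0, 0.06]},
    {"translation": [0.1, 0.16, 0.2], "rotation": [0, 0, 0.16]},
    {"translation": [0.18, 0.28, 0.3], "rotation": [0, 0, 0.28]},
    {"translation": [0.26, 0.4, 0.4], "rotation": [0, 0, 0.4]},
    {"translation": [0.34, 0.53, 0.43], "rotation": [0, 0, 0.53]},
    {"translation": [0.42, 0.66, 0.43], "rotation": [0, 0, 0.64]},
    {"translation": [0.5, 0.78, 0.43], "rotation": [0, 0, 0.75]},
    {"translation": [0.56, 0.88, 0.43], "rotation": [0, 0, 0.84]},
    {"translation": [0.61, 0.96, 0.43], "rotation": [0, 0, 0.91]},
    {"translation": [0.64, 1, 0.43], "rotation": [0, 0, 0.95]}
  ]
}}

```text
t: 1.03
eef_pos: [0.3993, -0.3793, 0.3]
ee_rot: [-3.141, 0.001, -2.279]
force: [-1.7, 0.9, 0.4]
width: 0.0263
gripper_force: 0.0
```

Request:
{"api": "apply_moves", "payload": {
  "steps": [
    {"translation": [0.04, 0.1, 0], "rotation": [0, 0, 0.1]},
    {"translation": [0.08, 0.2, 0], "rotation": [0, 0, 0.2]},
    {"translation": [0.12, 0.3, 0], "rotation": [0, 0, 0.3]},
    {"translation": [0.16, 0.4, 0], "rotation": [0, 0, 0.4]},
    {"translation": [0.2, 0.5, 0], "rotation": [0, 0, 0.5]},
    {"translation": [0.24, 0.6, 0], "rotation": [0, 0, 0.6]},
    {"translation": [0.28, 0.7, 0], "rotation": [0, 0, 0.7]},
    {"translation": [0.32, 0.8, 0], "rotation": [0, 0, 0.8]},
    {"translation": [0.36, 0.9, 0], "rotation": [0, 0, 0.9]},
    {"translation": [0.4, 1, 0], "rotation": [0, 0, 0.95]}
  ]
}}

```text
t: 1.87
eef_pos: [0.4985, -0.1306, 0.2996]
ee_rot: [3.142, -0.0, -1.784]
force: [0.1, -0.5, 0.4]
width: 0.0008
gripper_force: 0.0
```

Request:
{"api": "apply_moves", "payload": {
  "steps": [
    {"translation": [0.02, 0.1, 0], "rotation": [0, 0, 0.1]},
    {"translation": [0.04, 0.2, 0], "rotation": [0, 0, 0.2]},
    {"translation": [0.06, 0.3, 0], "rotation": [0, 0, 0.3]},
    {"translation": [0.08, 0.4, 0], "rotation": [0, 0, 0.4]},
    {"translation": [0.1, 0.5, 0], "rotation": [0, 0, 0.5]},
    {"translation": [0.12, 0.6, 0], "rotation": [0, 0, 0.6]},
    {"translation": [0.14, 0.7, 0], "rotation": [0, 0, 0.7]},
    {"translation": [0.15, 0.8, 0], "rotation": [0, 0, 0.8]},
    {"translation": [0.16, 0.9, 0], "rotation": [0, 0, 0.9]},
    {"translation": [0.16, 1, 0], "rotation": [0, 0, 0.95]}
  ]
}}

```text
t: 2.7
eef_pos: [0.5386, 0.1194, 0.2994]
ee_rot: [3.141, -0.0, -1.286]
force: [0.7, -0.6, -0.6]
width: 0.0004
gripper_force: 0.0
```

Request:
{"api": "apply_moves", "payload": {
  "steps": [
    {"translation": [0.03, 0.04, 0], "rotation": [0, 0, 0]},
    {"translation": [0.07, 0.09, -0.05], "rotation": [0, 0, 0]},
    {"translation": [0.07, 0.09, -0.12], "rotation": [0, 0, 0]},
    {"translation": [0.07, 0.09, -0.2], "rotation": [0, 0, 0]},
    {"translation": [0.07, 0.09, -0.28], "rotation": [0, 0, 0]},
    {"translation": [0.07, 0.09, -0.36], "rotation": [0, 0, 0]},
    {"translation": [0.07, 0.09, -0.44], "rotation": [0, 0, 0]},
    {"translation": [0.07, 0.09, -0.5], "rotation": [0, 0, 0]},
    {"translation": [0.07, 0.09, -0.528], "rotation": [0, 0, 0]},
    {"translation": [0.07, 0.09, -0.528], "rotation": [0, 0, 0]}
  ]
}}

```text
t: 3.53
eef_pos: [0.5551, 0.14, 0.1658]
ee_rot: [3.138, -0.001, -1.29]
force: [-0.8, -0.3, 0.5]
width: 0.0007
gripper_force: 0.0
```

```bash
python3 - <<'E'
from h import *
crop("side",210,100,130,120,5,"s2")
s=get_state();print(s['eef_pos'],s['ee_rot'],s['force'],proj("side",s['eef_pos']))
E
```

```text
[0.55587417 0.1404047  0.16730333] [ 3.14033459e+00 -6.59116219e-04 -1.28919106e+00] [-0.47524836  0.03337237 -0.90068625] [273.08956318 205.89628908]
```

View pics/s2.png

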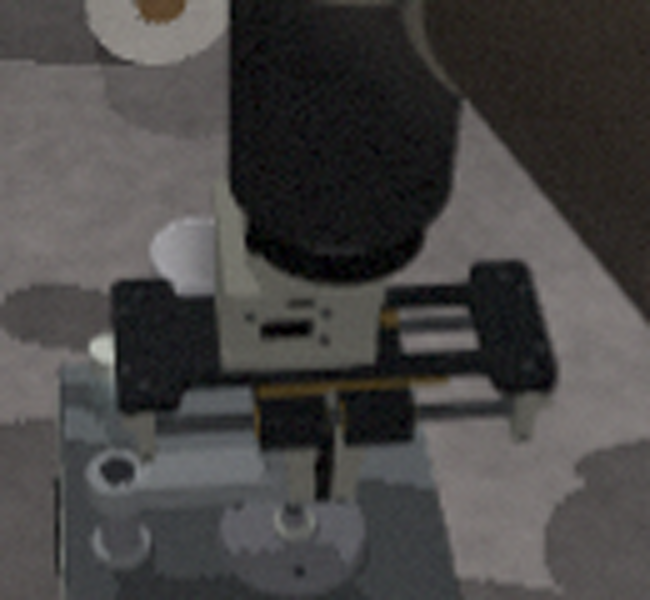

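The shut fingertips hang beside the knob on its +y side: s2 shows the tips at about x 285–355, row 500, with a small seam between them. Next I'll edge in towards the rim.

Request:
{"api": "apply_moves", "payload": {
  "steps": [
    {"translation": [0.03, 0.01, 0], "rotation": [0, 0, 0]},
    {"translation": [0.06, 0.018, 0], "rotation": [0, 0, 0]},
    {"translation": [0.065, 0, 0], "rotation": [0, 0, 0]},
    {"translation": [0.07, -0.02, 0], "rotation": [0, 0, 0]},
    {"translation": [0.075, -0.04, 0], "rotation": [0, 0, 0]},
    {"translation": [0.08, -0.055, 0], "rotation": [0, 0, 0]},
    {"translation": [0.084, -0.065, 0], "rotation": [0, 0, 0]},
    {"translation": [0.087, -0.074, 0], "rotation": [0, 0, 0]},
    {"translation": [0.087, -0.074, 0], "rotation": [0, 0, 0]},
    {"translation": [0.087, -0.074, 0], "rotation": [0, 0, 0]}
  ]
}}

```text
t: 4.42
eef_pos: [0.5775, 0.1223, 0.1677]
ee_rot: [-3.142, 0.0, -1.289]
force: [-0.0, -0.4, -0.6]
width: 0.0008
gripper_force: 0.0
```

Request:
{"api": "apply_moves", "payload": {
  "steps": [
    {"translation": [0.0006, -0.002, 0], "rotation": [0, 0, 0]},
    {"translation": [0.0011, -0.0038, 0], "rotation": [0, 0, 0]},
    {"translation": [0.0011, -0.0038, 0], "rotation": [0, 0, 0]},
    {"translation": [0.0011, -0.0038, 0], "rotation": [0, 0, 0]},
    {"translation": [0.0011, -0.0038, 0], "rotation": [0, 0, 0]},
    {"translation": [0.0011, -0.0038, 0], "rotation": [0, 0, 0]},
    {"translation": [0.0011, -0.0038, 0], "rotation": [0, 0, 0]},
    {"translation": [0.0011, -0.0038, 0], "rotation": [0, 0, 0]},
    {"translation": [0.0011, -0.0038, 0], "rotation": [0, 0, 0]},
    {"translation": [0.0011, -0.0038, 0], "rotation": [0, 0, 0]}
  ]
}}

```text
t: 5.25
eef_pos: [0.5778, 0.1215, 0.1677]
ee_rot: [-3.142, 0.0, -1.288]
force: [0.6, -0.4, 1.1]
width: 0.0003
gripper_force: 0.0
```

```bash
cat > st.py <<'E'
from h import *
def show():
    lx=np.array([.959,.284]);ly=np.array([-.284,.959]);C=np.array([.574,.085])
    F=[];P=[]
    for _ in range(4): s=get_state();F.append(s['force']);P.append(s['eef_pos'])
    F=np.mean(F,0);P=np.mean(P,0);d=P[:2]-C
    print("t %.2f lx %.1f ly %.1f z %.1f mm  F lx %.2f ly %.2f z %.2f"%(s['t'],d@lx*1e3,d@ly*1e3,P[2]*1e3,F[:2]@lx,F[:2]@ly,F[2]), s['moment'].round(2))
if __name__=="__main__": show()
E
python3 st.py
```

```text
t 5.25 lx 14.0 ly 34.0 z 167.7 mm  F lx 0.51 ly -0.53 z 1.11 [-0.02  0.12 -0.07]
```

Request:
{"api": "apply_moves", "payload": {
  "steps": [
    {"translation": [0.0006, -0.002, 0], "rotation": [0, 0, 0]},
    {"translation": [0.0011, -0.0038, 0], "rotation": [0, 0, 0]},
    {"translation": [0.0011, -0.0038, 0], "rotation": [0, 0, 0]},
    {"translation": [0.0011, -0.0038, 0], "rotation": [0, 0, 0]},
    {"translation": [0.0011, -0.0038, 0], "rotation": [0, 0, 0]},
    {"translation": [0.0011, -0.0038, 0], "rotation": [0, 0, 0]},
    {"translation": [0.0011, -0.0038, 0], "rotation": [0, 0, 0]},
    {"translation": [0.0011, -0.0038, 0], "rotation": [0, 0, 0]},
    {"translation": [0.0011, -0.0038, 0], "rotation": [0, 0, 0]},
    {"translation": [0.0011, -0.0038, 0], "rotation": [0, 0, 0]}
  ]
}}

```text
t: 6.08
eef_pos: [0.5781, 0.1206, 0.1677]
ee_rot: [-3.142, 0.0, -1.289]
force: [0.1, 0.7, -0.0]
width: 0.0008
gripper_force: 0.0
```

Request:
{"api": "apply_moves", "payload": {
  "steps": [
    {"translation": [0.0006, -0.002, 0], "rotation": [0, 0, 0]},
    {"translation": [0.0011, -0.0038, 0], "rotation": [0, 0, 0]},
    {"translation": [0.0011, -0.0038, 0], "rotation": [0, 0, 0]},
    {"translation": [0.0011, -0.0038, 0], "rotation": [0, 0, 0]},
    {"translation": [0.0011, -0.0038, 0], "rotation": [0, 0, 0]},
    {"translation": [0.0011, -0.0038, 0], "rotation": [0, 0, 0]},
    {"translation": [0.0011, -0.0038, 0], "rotation": [0, 0, 0]},
    {"translation": [0.0011, -0.0038, 0], "rotation": [0, 0, 0]},
    {"translation": [0.0011, -0.0038, 0], "rotation": [0, 0, 0]},
    {"translation": [0.0011, -0.0038, 0], "rotation": [0, 0, 0]}
  ]
}}

```text
t: 6.92
eef_pos: [0.5784, 0.1196, 0.1677]
ee_rot: [-3.142, -0.0, -1.289]
force: [1.4, -0.1, 0.2]
width: 0.0005
gripper_force: 0.0
```

```bash
python3 st.py
```

```text
t 6.92 lx 14.0 ly 32.0 z 167.7 mm  F lx 1.33 ly -0.47 z 0.16 [0.02 0.13 0.02]
```

Request:
{"api": "apply_moves", "payload": {
  "steps": [
    {"translation": [0.0006, -0.002, 0], "rotation": [0, 0, 0]},
    {"translation": [0.0011, -0.0038, 0], "rotation": [0, 0, 0]},
    {"translation": [0.0011, -0.0038, 0], "rotation": [0, 0, 0]},
    {"translation": [0.0011, -0.0038, 0], "rotation": [0, 0, 0]},
    {"translation": [0.0011, -0.0038, 0], "rotation": [0, 0, 0]},
    {"translation": [0.0011, -0.0038, 0], "rotation": [0, 0, 0]},
    {"translation": [0.0011, -0.0038, 0], "rotation": [0, 0, 0]},
    {"translation": [0.0011, -0.0038, 0], "rotation": [0, 0, 0]},
    {"translation": [0.0011, -0.0038, 0], "rotation": [0, 0, 0]},
    {"translation": [0.0011, -0.0038, 0], "rotation": [0, 0, 0]}
  ]
}}

```text
t: 7.75
eef_pos: [0.5786, 0.1187, 0.1677]
ee_rot: [-3.142, -0.0, -1.288]
force: [0.4, -0.5, -0.2]
width: 0.0006
gripper_force: 0.0
```

Request:
{"api": "apply_moves", "payload": {
  "steps": [
    {"translation": [0.0006, -0.002, 0], "rotation": [0, 0, 0]},
    {"translation": [0.0011, -0.0038, 0], "rotation": [0, 0, 0]},
    {"translation": [0.0011, -0.0038, 0], "rotation": [0, 0, 0]},
    {"translation": [0.0011, -0.0038, 0], "rotation": [0, 0, 0]},
    {"translation": [0.0011, -0.0038, 0], "rotation": [0, 0, 0]},
    {"translation": [0.0011, -0.0038, 0], "rotation": [0, 0, 0]},
    {"translation": [0.0011, -0.0038, 0], "rotation": [0, 0, 0]},
    {"translation": [0.0011, -0.0038, 0], "rotation": [0, 0, 0]},
    {"translation": [0.0011, -0.0038, 0], "rotation": [0, 0, 0]},
    {"translation": [0.0011, -0.0038, 0], "rotation": [0, 0, 0]}
  ]
}}

```text
t: 8.58
eef_pos: [0.5789, 0.1177, 0.1677]
ee_rot: [-3.142, -0.0, -1.289]
force: [0.6, -0.8, -0.7]
width: 0.0005
gripper_force: 0.0
```

```bash
python3 st.py
```

```text
t 8.58 lx 14.0 ly 30.0 z 167.7 mm  F lx 0.34 ly -0.96 z -0.73 [-0.05  0.11  0.02]
```

Request:
{"api": "apply_moves", "payload": {
  "steps": [
    {"translation": [0.0006, -0.002, 0], "rotation": [0, 0, 0]},
    {"translation": [0.0011, -0.0038, 0], "rotation": [0, 0, 0]},
    {"translation": [0.0011, -0.0038, 0], "rotation": [0, 0, 0]},
    {"translation": [0.0011, -0.0038, 0], "rotation": [0, 0, 0]},
    {"translation": [0.0011, -0.0038, 0], "rotation": [0, 0, 0]},
    {"translation": [0.0011, -0.0038, 0], "rotation": [0, 0, 0]},
    {"translation": [0.0011, -0.0038, 0], "rotation": [0, 0, 0]},
    {"translation": [0.0011, -0.0038, 0], "rotation": [0, 0, 0]},
    {"translation": [0.0011, -0.0038, 0], "rotation": [0, 0, 0]},
    {"translation": [0.0011, -0.0038, 0], "rotation": [0, 0, 0]}
  ]
}}

```text
t: 9.42
eef_pos: [0.5791, 0.1168, 0.1676]
ee_rot: [3.142, -0.0, -1.289]
force: [0.3, -1.0, 1.9]
width: 0.0002
gripper_force: 0.0
```

Request:
{"api": "apply_moves", "payload": {
  "steps": [
    {"translation": [0.0006, -0.002, 0], "rotation": [0, 0, 0]},
    {"translation": [0.0011, -0.0038, 0], "rotation": [0, 0, 0]},
    {"translation": [0.0011, -0.0038, 0], "rotation": [0, 0, 0]},
    {"translation": [0.0011, -0.0038, 0], "rotation": [0, 0, 0]},
    {"translation": [0.0011, -0.0038, 0], "rotation": [0, 0, 0]},
    {"translation": [0.0011, -0.0038, 0], "rotation": [0, 0, 0]},
    {"translation": [0.0011, -0.0038, 0], "rotation": [0, 0, 0]},
    {"translation": [0.0011, -0.0038, 0], "rotation": [0, 0, 0]},
    {"translation": [0.0011, -0.0038, 0], "rotation": [0, 0, 0]},
    {"translation": [0.0011, -0.0038, 0], "rotation": [0, 0, 0]}
  ]
}}

```text
t: 10.25
eef_pos: [0.5795, 0.1158, 0.1677]
ee_rot: [-3.142, 0.0, -1.289]
force: [0.0, 0.2, -0.8]
width: 0.0007
gripper_force: 0.0
```

```bash
python3 st.py; python3 - <<'E'
from h import *
crop("side",230,150,80,70,8,"s3")
E
```

```text
t 10.25 lx 14.0 ly 28.0 z 167.7 mm  F lx 0.10 ly 0.21 z -0.76 [ 0.04  0.14 -0.03]
```

View pics/s3.png

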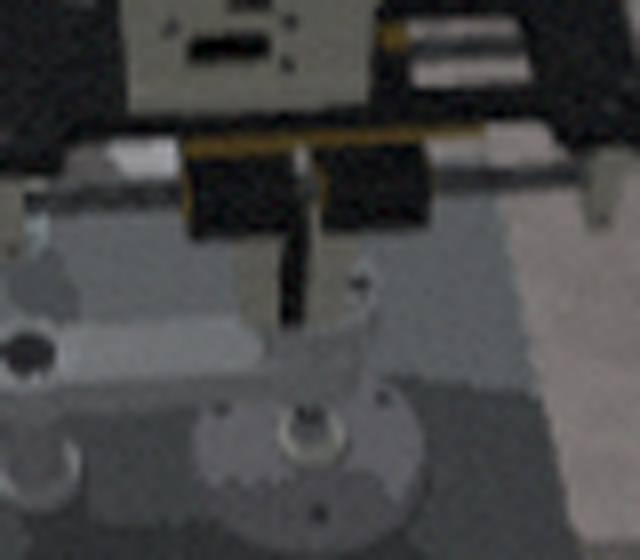

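Picture s3: the tips cover x 240–355 in front of the knob, tapering towards their ends, and the knob's right edge shows near x 375. There's no contact yet, so I'll make a trial stroke along the rim.

Request:
{"api": "apply_moves", "payload": {
  "steps": [
    {"translation": [-0.01, -0.003, 0], "rotation": [0, 0, 0]},
    {"translation": [-0.02, -0.006, 0], "rotation": [0, 0, 0]},
    {"translation": [-0.03, -0.009, 0], "rotation": [0, 0, 0]},
    {"translation": [-0.04, -0.012, 0], "rotation": [0, 0, 0]},
    {"translation": [-0.05, -0.015, 0], "rotation": [0, 0, 0]},
    {"translation": [-0.058, -0.017, 0], "rotation": [0, 0, 0]},
    {"translation": [-0.066, -0.02, 0], "rotation": [0, 0, 0]},
    {"translation": [-0.077, -0.023, 0], "rotation": [0, 0, 0]},
    {"translation": [-0.077, -0.023, 0], "rotation": [0, 0, 0]},
    {"translation": [-0.077, -0.023, 0], "rotation": [0, 0, 0]}
  ]
}}

```text
t: 11.13
eef_pos: [0.5601, 0.1101, 0.1678]
ee_rot: [-3.141, 0.0, -1.288]
force: [-0.1, 0.3, -0.0]
width: 0.0004
gripper_force: 0.0
```

```bash
python3 st.py
```

```text
t 11.13 lx -6.2 ly 28.0 z 167.8 mm  F lx -0.00 ly 0.36 z -0.02 [-0.02  0.13  0.05]
```

Request:
{"api": "apply_moves", "payload": {
  "steps": [
    {"translation": [0.0006, -0.002, 0], "rotation": [0, 0, 0]},
    {"translation": [0.0011, -0.0038, 0], "rotation": [0, 0, 0]},
    {"translation": [0.0011, -0.0038, 0], "rotation": [0, 0, 0]},
    {"translation": [0.0011, -0.0038, 0], "rotation": [0, 0, 0]},
    {"translation": [0.0011, -0.0038, 0], "rotation": [0, 0, 0]},
    {"translation": [0.0011, -0.0038, 0], "rotation": [0, 0, 0]},
    {"translation": [0.0011, -0.0038, 0], "rotation": [0, 0, 0]},
    {"translation": [0.0011, -0.0038, 0], "rotation": [0, 0, 0]},
    {"translation": [0.0011, -0.0038, 0], "rotation": [0, 0, 0]},
    {"translation": [0.0011, -0.0038, 0], "rotation": [0, 0, 0]}
  ]
}}

```text
t: 11.97
eef_pos: [0.5605, 0.1091, 0.1677]
ee_rot: [3.142, -0.0, -1.289]
force: [-0.1, -0.0, 0.6]
width: 0.0004
gripper_force: 0.0
```

Request:
{"api": "apply_moves", "payload": {
  "steps": [
    {"translation": [0.0006, -0.002, 0], "rotation": [0, 0, 0]},
    {"translation": [0.0011, -0.0038, 0], "rotation": [0, 0, 0]},
    {"translation": [0.0011, -0.0038, 0], "rotation": [0, 0, 0]},
    {"translation": [0.0011, -0.0038, 0], "rotation": [0, 0, 0]},
    {"translation": [0.0011, -0.0038, 0], "rotation": [0, 0, 0]},
    {"translation": [0.0011, -0.0038, 0], "rotation": [0, 0, 0]},
    {"translation": [0.0011, -0.0038, 0], "rotation": [0, 0, 0]},
    {"translation": [0.0011, -0.0038, 0], "rotation": [0, 0, 0]},
    {"translation": [0.0011, -0.0038, 0], "rotation": [0, 0, 0]},
    {"translation": [0.0011, -0.0038, 0], "rotation": [0, 0, 0]}
  ]
}}

```text
t: 12.8
eef_pos: [0.5608, 0.1082, 0.1677]
ee_rot: [-3.142, 0.0, -1.289]
force: [0.3, -0.6, -0.6]
width: 0.0
gripper_force: 0.0
```

```bash
python3 st.py
```

```text
t 12.80 lx -6.1 ly 26.0 z 167.7 mm  F lx 0.07 ly -0.69 z -0.64 [ 0.06  0.14 -0.  ]
```

Request:
{"api": "apply_moves", "payload": {
  "steps": [
    {"translation": [0.0006, -0.002, 0], "rotation": [0, 0, 0]},
    {"translation": [0.0011, -0.0038, 0], "rotation": [0, 0, 0]},
    {"translation": [0.0011, -0.0038, 0], "rotation": [0, 0, 0]},
    {"translation": [0.0011, -0.0038, 0], "rotation": [0, 0, 0]},
    {"translation": [0.0011, -0.0038, 0], "rotation": [0, 0, 0]},
    {"translation": [0.0011, -0.0038, 0], "rotation": [0, 0, 0]},
    {"translation": [0.0011, -0.0038, 0], "rotation": [0, 0, 0]},
    {"translation": [0.0011, -0.0038, 0], "rotation": [0, 0, 0]},
    {"translation": [0.0011, -0.0038, 0], "rotation": [0, 0, 0]},
    {"translation": [0.0011, -0.0038, 0], "rotation": [0, 0, 0]}
  ]
}}

```text
t: 13.63
eef_pos: [0.561, 0.1072, 0.1677]
ee_rot: [3.142, 0.0, -1.289]
force: [-0.7, -0.3, -0.3]
width: 0.0007
gripper_force: 0.0
```

```bash
python3 st.py; python3 - <<'E'
from h import *
a=cv2.resize(grab_frame("side")[150:220,230:310],None,fx=7,fy=7,interpolation=cv2.INTER_CUBIC)
b=cv2.resize(grab_frame("top")[180:230,215:245],None,fx=7,fy=7,interpolation=cv2.INTER_CUBIC)
c=np.zeros((490,560+210,3),np.uint8);c[:490,:560]=a;c[:350,560:]=b
cv2.imwrite("pics/c4.png",cv2.convertScaleAbs(c,alpha=1.4))
s=get_state()['eef_pos'];print((proj("side",s)-[230,150])*7,(proj("side",[.574,.085,.171])-[230,150])*7)
E
```

```text
t 13.63 lx -6.1 ly 25.0 z 167.7 mm  F lx -0.72 ly -0.10 z -0.28 [0.01 0.11 0.03]
[303.238887   320.71547685] [279.43718646 265.75566813]
```

View pics/c4.png

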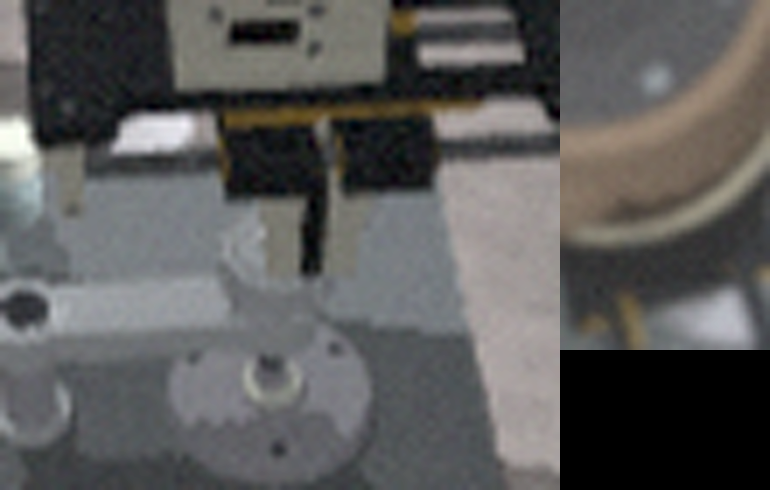

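c4 shows the tips (x 268–355) ending at row 275, whereas the TCP projects to row 320. That suggests the tips are higher than I assumed, so I'll put numbers on it.

```bash
python3 - <<'E'
from h import *
np.set_printoptions(precision=1,suppress=True)
ly=np.array([-.284,.959]);C=np.array([.574,.085])
P=get_state()['eef_pos'];f=lambda p:(proj("side",p)-[230,150])*7
for z in(.168,.178,.188,.198):
    for w in (0,.008): print(z,w,f([*(P[:2]+w*ly),z]))
print("knob top c",f([*C,.1825]),"top back",f([*(C-.022*ly),.1825]),"top front",f([*(C+.022*ly),.1825]),"rim bottom front",f([*(C+.022*ly),.162]))
print("arm end top front",f([*(C+.017*ly),.153]),"arm bottom",f([*(C+.017*ly),.135]))
cv2.imwrite("pics/c5.png",cv2.resize(cv2.convertScaleAbs(grab_frame("side")[170:215,250:300],alpha=2.2),None,fx=12,fy=12,interpolation=cv2.INTER_CUBIC))
E
```

```text
0.168 0 [303.3 320.1]
0.168 0.008 [305.9 336.4]
0.178 0 [304.5 302. ]
0.178 0.008 [307.1 318.3]
0.188 0 [305.8 283.6]
0.188 0.008 [308.4 300. ]
0.198 0 [307.1 264.9]
0.198 0.008 [309.8 281.3]
knob top c [280.6 244.7] top back [274.1 202.2] top front [287.4 288.6] rim bottom front [285.1 325.7]
arm end top front [282.6 331.6] arm bottom [280.7 362.7]
```

View pics/c5.png

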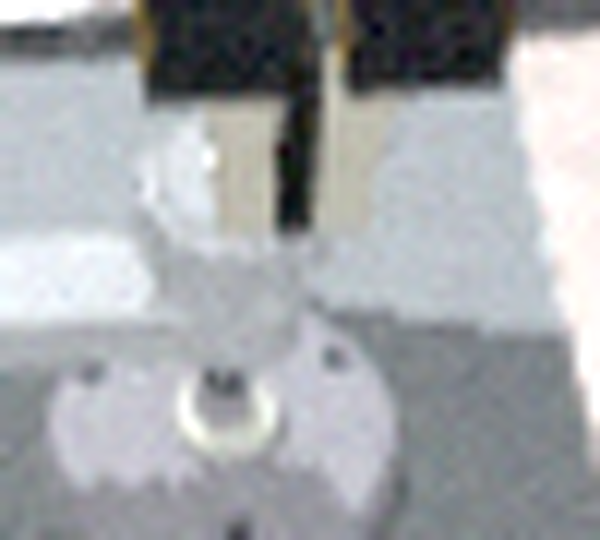

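```bash
python3 - <<'E'
from h import *
import station
print([x for x in dir(station) if not x.startswith('__')], getattr(station,'hold_point_z',None))
P=np.array([.2381,-.6311,.1913])
for dz in(0,.01,.02,.03): print(dz,proj("side",P+[0,0,dz]))
# brightness profile of side0 near the gripper: find the tip as lowest non-table pixels
im=cv2.cvtColor(cv2.imread("pics/side0.png"),cv2.COLOR_BGR2GRAY)
print(im[36:76:2,380:420:2])
print(get_state())
E
```

```text
['Unreachable', 'camera_model', 'get_state', 'grab_frame', 'hold_point_z', 'job_done'] 0.0188
0 [387.89211916  64.58871933]
0.01 [388.56799148  62.21850425]
0.02 [389.24913183  59.82617885]
0.03 [389.93556697  57.41151983]
[[67 65 62 78 32 69 69 68 26 13 22 26 36 35 19 17 35 54 56 69]
 [63 63 63 73 78 40 63 65 52 29 24 18 22 19 22 21 19 23 27 48]
 [69 65 59 24 22 25 28 29 22 19 25 28 28 18 21 25 26 31 23 26]
 [65 67 63 23 21 48 25 17 38 38 23 22 29 32 25 23 23 21 23 41]
 [70 66 56 28 23 66 27 23 48 75 92 90 81 81 83 92 85 91 94 86]
 [70 62 36 27 23 70 54 21 58 67 67 69 70 68 67 71 67 49 77 66]
 [63 68 32 27 45 71 71 42 76 70 81 86 90 82 92 83 90 85 79 66]
 [65 60 37 40 56 66 68 70 83 90 89 88 86 82 77 83 77 83 66 71]
 [71 70 71 68 66 68 66 69 59 64 67 64 69 67 66 63 63 65 64 64]
 [71 72 71 72 72 69 73 72 61 65 79 79 71 70 68 68 65 66 66 66]
 [70 70 67 72 70 69 63 48 65 78 83 77 70 74 73 76 66 68 65 62]
 [68 70 70 73 70 70 71 62 77 82 82 72 70 70 69 72 72 73 71 68]
 [65 63 63 67 66 68 70 66 86 87 81 69 67 70 67 69 68 67 67 69]
 [67 68 68 64 60 64 64 65 92 93 74 69 67 67 69 64 70 67 72
[... 375 characters left out ...]
 67 68]]
{'t': 13.7833, 'q': array([ 5.31343285e-01,  2.06623849e-01, -2.57434694e-01,  1.55863367e-05,
       -1.10679314e+00, -2.49051468e-01]), 'qd': array([-1.83465369e-03, -9.10370579e-05, -9.17359002e-04,  7.50946690e-04,
        1.52856450e-03, -6.70243974e-04]), 'joint_efforts': array([ 1.13201400e-03, -4.47927010e+01,  2.78914601e+01,  6.65714398e+00,
        1.60405249e-02, -2.05838683e-05]), 'eef_pos': array([0.56098673, 0.10722509, 0.16766652]), 'ee_rot': array([ 3.14154244e+00, -2.71523664e-05, -1.28849753e+00]), 'force': array([-0.05071352, -0.82168447, -0.66338513]), 'moment': array([-0.01342888,  0.14143788, -0.02047857]), 'gripper_force': 0.0, 'width': 0.0003103552871216408}
```

```bash
python3 - <<'E'
from h import *
P=np.array([.2381,-.6311,.1913]);t=np.array([-.353,.935,0])
for sg in(1,-1):
  for dz in(0,.01,.02,.03): print(sg,dz,proj("side",P+sg*.05*t+[0,0,dz]))
E
```

```text
1 0 [393.32104795  71.11537033]
1 0.01 [394.04406522  68.71580659]
1 0.02 [394.77292702  66.29311478]
1 0.03 [395.50766634  63.8470494 ]
-1 0 [382.71161196  58.38924455]
-1 0.01 [383.34395318  56.04896429]
-1 0.02 [383.98104855  53.68754363]
-1 0.03 [384.62291964  51.30477947]
```

The tips ride about 30 mm above the reported TCP. Two pictures agree on that, and it explains the missing contact: the tip is above the knob. I'll back out, go 33 mm lower and approach again.

Request:
{"api": "apply_moves", "payload": {
  "steps": [
    {"translation": [-0.014, 0.05, 0], "rotation": [0, 0, 0]},
    {"translation": [-0.028, 0.096, 0], "rotation": [0, 0, 0]},
    {"translation": [0.01, 0.107, -0.02], "rotation": [0, 0, 0]},
    {"translation": [0.041, 0.116, -0.06], "rotation": [0, 0, 0]},
    {"translation": [0.041, 0.116, -0.1], "rotation": [0, 0, 0]},
    {"translation": [0.041, 0.116, -0.132], "rotation": [0, 0, 0]},
    {"translation": [0.047, 0.096, -0.132], "rotation": [0, 0, 0]},
    {"translation": [0.053, 0.075, -0.132], "rotation": [0, 0, 0]},
    {"translation": [0.057, 0.062, -0.132], "rotation": [0, 0, 0]},
    {"translation": [0.057, 0.062, -0.132], "rotation": [0, 0, 0]}
  ]
}}

```text
t: 14.62
eef_pos: [0.5757, 0.1218, 0.1351]
ee_rot: [-3.141, -0.0, -1.29]
force: [-0.6, -0.1, 0.7]
width: 0.0005
gripper_force: 0.0
```

```bash
python3 st.py
```

```text
t 14.62 lx 12.0 ly 34.8 z 135.1 mm  F lx -0.64 ly 0.09 z 0.69 [ 0.01  0.12 -0.  ]
```

Request:
{"api": "apply_moves", "payload": {
  "steps": [
    {"translation": [-0.008, -0.002, 0], "rotation": [0, 0, 0]},
    {"translation": [-0.0142, -0.0083, 0], "rotation": [0, 0, 0]},
    {"translation": [-0.0142, -0.0083, 0], "rotation": [0, 0, 0]},
    {"translation": [-0.0142, -0.0083, 0], "rotation": [0, 0, 0]},
    {"translation": [-0.0142, -0.0083, 0], "rotation": [0, 0, 0]},
    {"translation": [-0.0142, -0.0083, 0], "rotation": [0, 0, 0]},
    {"translation": [-0.0142, -0.0083, 0], "rotation": [0, 0, 0]},
    {"translation": [-0.0142, -0.0083, 0], "rotation": [0, 0, 0]},
    {"translation": [-0.0142, -0.0083, 0], "rotation": [0, 0, 0]},
    {"translation": [-0.0142, -0.0083, 0], "rotation": [0, 0, 0]}
  ]
}}

```text
t: 15.45
eef_pos: [0.5717, 0.1207, 0.1346]
ee_rot: [3.141, -0.0, -1.289]
force: [-0.0, 0.1, -0.2]
width: 0.0003
gripper_force: 0.0
```

Request:
{"api": "apply_moves", "payload": {
  "steps": [
    {"translation": [0.0006, -0.002, 0], "rotation": [0, 0, 0]},
    {"translation": [0.0011, -0.0038, 0], "rotation": [0, 0, 0]},
    {"translation": [0.0011, -0.0038, 0], "rotation": [0, 0, 0]},
    {"translation": [0.0011, -0.0038, 0], "rotation": [0, 0, 0]},
    {"translation": [0.0011, -0.0038, 0], "rotation": [0, 0, 0]},
    {"translation": [0.0011, -0.0038, 0], "rotation": [0, 0, 0]},
    {"translation": [0.0011, -0.0038, 0], "rotation": [0, 0, 0]},
    {"translation": [0.0011, -0.0038, 0], "rotation": [0, 0, 0]},
    {"translation": [0.0011, -0.0038, 0], "rotation": [0, 0, 0]},
    {"translation": [0.0011, -0.0038, 0], "rotation": [0, 0, 0]}
  ]
}}

```text
t: 16.28
eef_pos: [0.572, 0.1197, 0.1346]
ee_rot: [3.142, -0.0, -1.288]
force: [-0.2, 0.5, -1.0]
width: 0.0006
gripper_force: 0.0
```

```bash
python3 st.py
```

```text
t 16.28 lx 7.9 ly 33.8 z 134.6 mm  F lx -0.05 ly 0.51 z -1.00 [0.01 0.05 0.03]
```

Two more 1 mm steps.

Request:
{"api": "apply_moves", "payload": {
  "steps": [
    {"translation": [0.0006, -0.002, 0], "rotation": [0, 0, 0]},
    {"translation": [0.0011, -0.0038, 0], "rotation": [0, 0, 0]},
    {"translation": [0.0011, -0.0038, 0], "rotation": [0, 0, 0]},
    {"translation": [0.0011, -0.0038, 0], "rotation": [0, 0, 0]},
    {"translation": [0.0011, -0.0038, 0], "rotation": [0, 0, 0]},
    {"translation": [0.0011, -0.0038, 0], "rotation": [0, 0, 0]},
    {"translation": [0.0011, -0.0038, 0], "rotation": [0, 0, 0]},
    {"translation": [0.0011, -0.0038, 0], "rotation": [0, 0, 0]},
    {"translation": [0.0011, -0.0038, 0], "rotation": [0, 0, 0]},
    {"translation": [0.0011, -0.0038, 0], "rotation": [0, 0, 0]}
  ]
}}

```text
t: 17.12
eef_pos: [0.5723, 0.1188, 0.1347]
ee_rot: [-3.142, 0.0, -1.289]
force: [0.1, -0.9, -0.2]
width: 0.0006
gripper_force: 0.0
```

Request:
{"api": "apply_moves", "payload": {
  "steps": [
    {"translation": [0.0006, -0.002, 0], "rotation": [0, 0, 0]},
    {"translation": [0.0011, -0.0038, 0], "rotation": [0, 0, 0]},
    {"translation": [0.0011, -0.0038, 0], "rotation": [0, 0, 0]},
    {"translation": [0.0011, -0.0038, 0], "rotation": [0, 0, 0]},
    {"translation": [0.0011, -0.0038, 0], "rotation": [0, 0, 0]},
    {"translation": [0.0011, -0.0038, 0], "rotation": [0, 0, 0]},
    {"translation": [0.0011, -0.0038, 0], "rotation": [0, 0, 0]},
    {"translation": [0.0011, -0.0038, 0], "rotation": [0, 0, 0]},
    {"translation": [0.0011, -0.0038, 0], "rotation": [0, 0, 0]},
    {"translation": [0.0011, -0.0038, 0], "rotation": [0, 0, 0]}
  ]
}}

```text
t: 17.95
eef_pos: [0.5725, 0.1178, 0.1347]
ee_rot: [-3.142, 0.0, -1.289]
force: [-0.1, -0.8, -0.0]
width: 0.0008
gripper_force: 0.0
```

```bash
python3 st.py
```

```text
t 17.95 lx 7.9 ly 31.9 z 134.7 mm  F lx -0.34 ly -0.77 z -0.00 [-0.07  0.11  0.04]
```

Request:
{"api": "apply_moves", "payload": {
  "steps": [
    {"translation": [0.0006, -0.002, 0], "rotation": [0, 0, 0]},
    {"translation": [0.0011, -0.0038, 0], "rotation": [0, 0, 0]},
    {"translation": [0.0011, -0.0038, 0], "rotation": [0, 0, 0]},
    {"translation": [0.0011, -0.0038, 0], "rotation": [0, 0, 0]},
    {"translation": [0.0011, -0.0038, 0], "rotation": [0, 0, 0]},
    {"translation": [0.0011, -0.0038, 0], "rotation": [0, 0, 0]},
    {"translation": [0.0011, -0.0038, 0], "rotation": [0, 0, 0]},
    {"translation": [0.0011, -0.0038, 0], "rotation": [0, 0, 0]},
    {"translation": [0.0011, -0.0038, 0], "rotation": [0, 0, 0]},
    {"translation": [0.0011, -0.0038, 0], "rotation": [0, 0, 0]}
  ]
}}

```text
t: 18.78
eef_pos: [0.5729, 0.1169, 0.1347]
ee_rot: [-3.141, 0.0, -1.289]
force: [-0.2, 2.0, -0.4]
width: 0.0007
gripper_force: 0.9
```

Request:
{"api": "apply_moves", "payload": {
  "steps": [
    {"translation": [0.0006, -0.002, 0], "rotation": [0, 0, 0]},
    {"translation": [0.0011, -0.0038, 0], "rotation": [0, 0, 0]},
    {"translation": [0.0011, -0.0038, 0], "rotation": [0, 0, 0]},
    {"translation": [0.0011, -0.0038, 0], "rotation": [0, 0, 0]},
    {"translation": [0.0011, -0.0038, 0], "rotation": [0, 0, 0]},
    {"translation": [0.0011, -0.0038, 0], "rotation": [0, 0, 0]},
    {"translation": [0.0011, -0.0038, 0], "rotation": [0, 0, 0]},
    {"translation": [0.0011, -0.0038, 0], "rotation": [0, 0, 0]},
    {"translation": [0.0011, -0.0038, 0], "rotation": [0, 0, 0]},
    {"translation": [0.0011, -0.0038, 0], "rotation": [0, 0, 0]}
  ]
}}

```text
t: 19.62
eef_pos: [0.5731, 0.1164, 0.1347]
ee_rot: [-3.141, 0.001, -1.288]
force: [-2.9, 4.5, 1.4]
width: 0.0007
gripper_force: 2.5
```

```bash
python3 st.py
```

```text
t 19.62 lx 8.0 ly 30.4 z 134.7 mm  F lx -1.52 ly 5.18 z 1.37 [ 1.81  0.88 -0.04]
```

That's contact: about 5 N at 1 mm of commanded depth, with the rim at ly ≈ 31 mm as expected. First stroke: 20 mm along -x local, then hold and read.

Request:
{"api": "apply_moves", "payload": {
  "steps": [
    {"translation": [-0.0096, -0.0028, 0], "rotation": [0, 0, 0]},
    {"translation": [-0.0192, -0.0057, 0], "rotation": [0, 0, 0]},
    {"translation": [-0.0288, -0.0085, 0], "rotation": [0, 0, 0]},
    {"translation": [-0.0384, -0.0114, 0], "rotation": [0, 0, 0]},
    {"translation": [-0.048, -0.0142, 0], "rotation": [0, 0, 0]},
    {"translation": [-0.0576, -0.017, 0], "rotation": [0, 0, 0]},
    {"translation": [-0.0672, -0.0199, 0], "rotation": [0, 0, 0]},
    {"translation": [-0.0767, -0.0227, 0], "rotation": [0, 0, 0]},
    {"translation": [-0.0767, -0.0227, 0], "rotation": [0, 0, 0]},
    {"translation": [-0.0767, -0.0227, 0], "rotation": [0, 0, 0]}
  ]
}}

```text
t: 20.45
eef_pos: [0.5537, 0.1106, 0.1349]
ee_rot: [-3.141, 0.001, -1.288]
force: [-1.1, 6.2, 1.3]
width: 0.0001
gripper_force: 2.9
```

```bash
python3 st.py
```

```text
t 20.45 lx -12.2 ly 30.3 z 134.9 mm  F lx 0.69 ly 6.23 z 1.33 [2.09 0.55 0.03]
```

Request:
{"api": "apply_moves", "payload": {
  "steps": [
    {"translation": [-0.0057, 0.0192, 0], "rotation": [0, 0, 0]},
    {"translation": [0.0902, 0.0476, 0], "rotation": [0, 0, 0]},
    {"translation": [0.0959, 0.0284, 0], "rotation": [0, 0, 0]},
    {"translation": [0.0959, 0.0284, 0], "rotation": [0, 0, 0]},
    {"translation": [0.0793, 0.0235, 0], "rotation": [0, 0, 0]},
    {"translation": [0.0627, 0.0186, 0], "rotation": [0, 0, 0]},
    {"translation": [0.0461, 0.0137, 0], "rotation": [0, 0, 0]},
    {"translation": [0.0295, 0.0088, 0], "rotation": [0, 0, 0]},
    {"translation": [0.0129, 0.0039, 0], "rotation": [0, 0, 0]},
    {"translation": [-0.0038, -0.0011, 0], "rotation": [0, 0, 0]}
  ]
}}

```text
t: 21.28
eef_pos: [0.5527, 0.1105, 0.1349]
ee_rot: [-3.141, 0.001, -1.288]
force: [0.6, 6.1, -0.3]
width: 0.0001
gripper_force: 2.7
```

Request:
{"api": "apply_moves", "payload": {
  "steps": [
    {"translation": [-0.0091, 0.0307, 0], "rotation": [0, 0, 0]},
    {"translation": [-0.08, 0.01, 0], "rotation": [0, 0, 0]},
    {"translation": [-0.15, -0.01, 0], "rotation": [0, 0, 0]},
    {"translation": [-0.22, -0.03, 0], "rotation": [0, 0, 0]},
    {"translation": [-0.29, -0.05, 0], "rotation": [0, 0, 0]},
    {"translation": [-0.31, -0.06, 0], "rotation": [0, 0, 0]},
    {"translation": [-0.31, -0.06, 0], "rotation": [0, 0, 0]},
    {"translation": [-0.31, -0.06, 0], "rotation": [0, 0, 0]},
    {"translation": [-0.31, -0.06, 0], "rotation": [0, 0, 0]},
    {"translation": [-0.31, -0.06, 0], "rotation": [0, 0, 0]}
  ]
}}

```text
t: 22.12
eef_pos: [0.4761, 0.0952, 0.1345]
ee_rot: [3.141, -0.0, -1.289]
force: [-0.2, -0.3, 0.3]
width: 0.0003
gripper_force: 0.0
```

```bash
cat >> h.py <<'E'
def knobview(f,fs=None,fz=.1825,C=(.5735,.0845)):
    """rectified view of the knob top from the side camera: 64 mm square, world x up, y left"""
    im=cv2.imread(fs) if fs else grab_frame("side")
    q=np.array([[C[0]+.032,C[1]+.032],[C[0]+.032,C[1]-.032],[C[0]-.032,C[1]-.032],[C[0]-.032,C[1]+.032]])
    s=np.float32([proj("side",[*p,fz]) for p in q])
    H=cv2.getPerspectiveTransform(s,np.float32([[0,0],[384,0],[384,384],[0,384]]))
    return cv2.warpPerspective(im,H,(384,384),flags=cv2.INTER_CUBIC)
E
python3 - <<'E'
from h import *
a=knobview(0,"pics/side0.png");b=knobview(0,None,.1832)
cv2.imwrite("pics/k1.png",cv2.convertScaleAbs(np.hstack([a,b]),alpha=1.5))
E
```

```text
(no output)
```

View pics/k1.png

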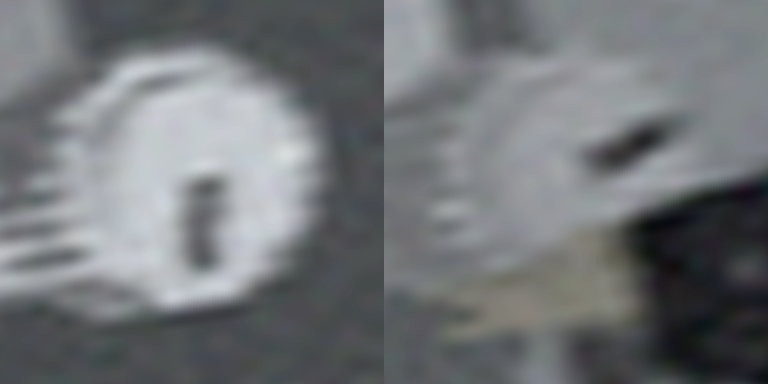

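k1: the index line has gone from pointing straight down (about 181°) to up-right (about 295°). That is 114° anticlockwise for 46 mm of stroke, so almost no slip. About 10.6 rad is left, or 9.4 strokes of 26 mm.

Request:
{"api": "apply_moves", "payload": {
  "steps": [
    {"translation": [0.08, 0.024, 0], "rotation": [0, 0, 0]},
    {"translation": [0.16, 0.048, 0], "rotation": [0, 0, 0]},
    {"translation": [0.24, 0.071, 0], "rotation": [0, 0, 0]},
    {"translation": [0.32, 0.095, 0], "rotation": [0, 0, 0]},
    {"translation": [0.401, 0.119, 0], "rotation": [0, 0, 0]},
    {"translation": [0.401, 0.119, 0], "rotation": [0, 0, 0]},
    {"translation": [0.404, 0.105, 0.002], "rotation": [0, 0, 0]},
    {"translation": [0.4097, 0.0895, 0.004], "rotation": [0, 0, 0]},
    {"translation": [0.4097, 0.0895, 0.004], "rotation": [0, 0, 0]},
    {"translation": [0.4097, 0.0895, 0.004], "rotation": [0, 0, 0]}
  ]
}}

```text
t: 23.0
eef_pos: [0.5772, 0.1176, 0.1353]
ee_rot: [-3.142, 0.001, -1.289]
force: [-0.0, 3.6, -2.4]
width: 0.0009
gripper_force: 2.0
```

Request:
{"api": "apply_moves", "payload": {
  "steps": [
    {"translation": [-0.0166, -0.0049, 0], "rotation": [0, 0, 0]},
    {"translation": [-0.0332, -0.0098, 0], "rotation": [0, 0, 0]},
    {"translation": [-0.0498, -0.0147, 0], "rotation": [0, 0, 0]},
    {"translation": [-0.0665, -0.0197, 0], "rotation": [0, 0, 0]},
    {"translation": [-0.0831, -0.0246, 0], "rotation": [0, 0, 0]},
    {"translation": [-0.0997, -0.0295, 0], "rotation": [0, 0, 0]},
    {"translation": [-0.1054, -0.0103, 0], "rotation": [0, 0, 0]},
    {"translation": [-0.0057, 0.0192, 0], "rotation": [0, 0, 0]},
    {"translation": [0, 0, 0], "rotation": [0, 0, 0]},
    {"translation": [0, 0, 0], "rotation": [0, 0, 0]}
  ]
}}

```text
t: 23.83
eef_pos: [0.5793, 0.1182, 0.1362]
ee_rot: [-3.14, 0.001, -1.289]
force: [0.4, 6.3, 3.2]
width: 0.0003
gripper_force: 2.8
```

Request:
{"api": "apply_moves", "payload": {
  "steps": [
    {"translation": [-0.0166, -0.0049, 0], "rotation": [0, 0, 0]},
    {"translation": [-0.0332, -0.0098, 0], "rotation": [0, 0, 0]},
    {"translation": [-0.0498, -0.0147, 0], "rotation": [0, 0, 0]},
    {"translation": [-0.0665, -0.0197, 0], "rotation": [0, 0, 0]},
    {"translation": [-0.0831, -0.0246, 0], "rotation": [0, 0, 0]},
    {"translation": [-0.0997, -0.0295, 0], "rotation": [0, 0, 0]},
    {"translation": [-0.1054, -0.0103, 0], "rotation": [0, 0, 0]},
    {"translation": [-0.0057, 0.0192, 0], "rotation": [0, 0, 0]},
    {"translation": [0, 0, 0], "rotation": [0, 0, 0]},
    {"translation": [0, 0, 0], "rotation": [0, 0, 0]}
  ]
}}

```text
t: 24.67
eef_pos: [0.5789, 0.1181, 0.1357]
ee_rot: [-3.141, 0.001, -1.289]
force: [0.2, 5.0, 2.4]
width: 0.0008
gripper_force: 2.7
```

```bash
python3 st.py
```

```text
t 24.67 lx 14.1 ly 30.4 z 135.7 mm  F lx 1.64 ly 4.68 z 2.38 [ 2.11  0.16 -0.09]
```

Request:
{"api": "apply_moves", "payload": {
  "steps": [
    {"translation": [-0.0166, -0.0049, 0], "rotation": [0, 0, 0]},
    {"translation": [-0.0332, -0.0098, 0], "rotation": [0, 0, 0]},
    {"translation": [-0.0498, -0.0147, 0], "rotation": [0, 0, 0]},
    {"translation": [-0.0665, -0.0197, 0], "rotation": [0, 0, 0]},
    {"translation": [-0.0831, -0.0246, 0], "rotation": [0, 0, 0]},
    {"translation": [-0.0997, -0.0295, 0], "rotation": [0, 0, 0]},
    {"translation": [-0.1054, -0.0103, 0.002], "rotation": [0, 0, 0]},
    {"translation": [-0.0057, 0.0192, 0.004], "rotation": [0, 0, 0]},
    {"translation": [0, 0, 0.004], "rotation": [0, 0, 0]},
    {"translation": [0, 0, 0.004], "rotation": [0, 0, 0]}
  ]
}}

```text
t: 25.5
eef_pos: [0.5789, 0.1181, 0.1367]
ee_rot: [-3.141, 0.001, -1.289]
force: [-0.3, 6.8, 2.2]
width: 0.0003
gripper_force: 2.7
```

Request:
{"api": "apply_moves", "payload": {
  "steps": [
    {"translation": [-0.0166, -0.0049, 0], "rotation": [0, 0, 0]},
    {"translation": [-0.0332, -0.0098, 0], "rotation": [0, 0, 0]},
    {"translation": [-0.0498, -0.0147, 0], "rotation": [0, 0, 0]},
    {"translation": [-0.0665, -0.0197, 0], "rotation": [0, 0, 0]},
    {"translation": [-0.0831, -0.0246, 0], "rotation": [0, 0, 0]},
    {"translation": [-0.0997, -0.0295, 0], "rotation": [0, 0, 0]},
    {"translation": [-0.1054, -0.0103, 0], "rotation": [0, 0, 0]},
    {"translation": [-0.0057, 0.0192, 0], "rotation": [0, 0, 0]},
    {"translation": [0, 0, 0], "rotation": [0, 0, 0]},
    {"translation": [0, 0, 0], "rotation": [0, 0, 0]}
  ]
}}

```text
t: 26.33
eef_pos: [0.5788, 0.1181, 0.1366]
ee_rot: [-3.141, 0.001, -1.289]
force: [-0.2, 5.6, 2.6]
width: 0.0005
gripper_force: 2.7
```

Request:
{"api": "apply_moves", "payload": {
  "steps": [
    {"translation": [-0.0166, -0.0049, 0], "rotation": [0, 0, 0]},
    {"translation": [-0.0332, -0.0098, 0], "rotation": [0, 0, 0]},
    {"translation": [-0.0498, -0.0147, 0], "rotation": [0, 0, 0]},
    {"translation": [-0.0665, -0.0197, 0], "rotation": [0, 0, 0]},
    {"translation": [-0.0831, -0.0246, 0], "rotation": [0, 0, 0]},
    {"translation": [-0.0997, -0.0295, 0], "rotation": [0, 0, 0]},
    {"translation": [-0.1054, -0.0103, 0], "rotation": [0, 0, 0]},
    {"translation": [-0.0057, 0.0192, 0], "rotation": [0, 0, 0]},
    {"translation": [0, 0, 0], "rotation": [0, 0, 0]},
    {"translation": [0, 0, 0], "rotation": [0, 0, 0]}
  ]
}}

```text
t: 27.17
eef_pos: [0.5789, 0.1181, 0.1366]
ee_rot: [-3.141, 0.001, -1.289]
force: [-0.9, 5.9, 2.0]
width: 0.0004
gripper_force: 2.8
```

Request:
{"api": "apply_moves", "payload": {
  "steps": [
    {"translation": [-0.0166, -0.0049, 0], "rotation": [0, 0, 0]},
    {"translation": [-0.0332, -0.0098, 0], "rotation": [0, 0, 0]},
    {"translation": [-0.0498, -0.0147, 0], "rotation": [0, 0, 0]},
    {"translation": [-0.0665, -0.0197, 0], "rotation": [0, 0, 0]},
    {"translation": [-0.0831, -0.0246, 0], "rotation": [0, 0, 0]},
    {"translation": [-0.0997, -0.0295, 0], "rotation": [0, 0, 0]},
    {"translation": [-0.1054, -0.0103, 0.002], "rotation": [0, 0, 0]},
    {"translation": [-0.0057, 0.0192, 0.004], "rotation": [0, 0, 0]},
    {"translation": [0, 0, 0.004], "rotation": [0, 0, 0]},
    {"translation": [0, 0, 0.004], "rotation": [0, 0, 0]}
  ]
}}

```text
t: 28.0
eef_pos: [0.5789, 0.1181, 0.1377]
ee_rot: [-3.141, 0.0, -1.289]
force: [0.4, 4.9, 3.1]
width: 0.0009
gripper_force: 2.7
```

Request:
{"api": "apply_moves", "payload": {
  "steps": [
    {"translation": [-0.0166, -0.0049, 0], "rotation": [0, 0, 0]},
    {"translation": [-0.0332, -0.0098, 0], "rotation": [0, 0, 0]},
    {"translation": [-0.0498, -0.0147, 0], "rotation": [0, 0, 0]},
    {"translation": [-0.0665, -0.0197, 0], "rotation": [0, 0, 0]},
    {"translation": [-0.0831, -0.0246, 0], "rotation": [0, 0, 0]},
    {"translation": [-0.0997, -0.0295, 0], "rotation": [0, 0, 0]},
    {"translation": [-0.1088, 0.0012, 0], "rotation": [0, 0, 0]},
    {"translation": [-0.23, -0.03, 0], "rotation": [0, 0, 0]},
    {"translation": [-0.35, -0.07, 0], "rotation": [0, 0, 0]},
    {"translation": [-0.41, -0.09, 0], "rotation": [0, 0, 0]}
  ]
}}

```text
t: 28.83
eef_pos: [0.4715, 0.093, 0.1367]
ee_rot: [3.138, -0.001, -1.289]
force: [-0.8, 0.2, 0.1]
width: 0.0006
gripper_force: 0.0
```

```bash
cat > ang.py <<'E'
from h import *
def ang(fs,z):
    g=cv2.GaussianBlur(cv2.cvtColor(knobview(0,fs,z),cv2.COLOR_BGR2GRAY),(0,0),3).astype(float)
    yy,xx=np.mgrid[:384,:384]; m=(np.hypot(xx-195,yy-175)<95)
    w=m&(g<np.median(g[m])*.72); n,l,st,c=cv2.connectedComponentsWithStats(w.astype(np.uint8))
    for i in range(1,n):
        if st[i,4]<250: continue
        p=np.c_[xx[l==i],yy[l==i]].astype(float); ev,V=np.linalg.eigh(np.cov(p.T)); d=V[:,1]; q=c[i]-[190,180]
        if d@q<0:d=-d
        print("area",st[i,4],"c",c[i].round(),"axes",np.sqrt(ev).round(1),"heading deg",round(np.degrees(np.arctan2(-d[0],-d[1]))%360,1))
ang("pics/side0.png",.1825); f=grab_frame("side"); cv2.imwrite("pics/now.png",f); print("now"); ang("pics/now.png",.1855)
E
python3 ang.py; python3 st.py
```

```text
area 2936 c [202. 223.] axes [ 9.6 25.6] heading deg 175.0
now
area 2678 c [152. 171.] axes [ 8. 27.] heading deg 90.3
area 517 c [254. 242.] axes [ 2.7 15.3] heading deg 311.3
t 28.88 lx -97.6 ly 36.6 z 137.1 mm  F lx -5.00 ly 0.15 z -1.28 [-0.22  0.82 -0.  ]
```

The index line now reads about 90° (left). That makes the total about 632° (74° per stroke), so one more stroke finishes the job.

Request:
{"api": "apply_moves", "payload": {
  "steps": [
    {"translation": [0.08, 0.024, 0], "rotation": [0, 0, 0]},
    {"translation": [0.16, 0.048, 0], "rotation": [0, 0, 0]},
    {"translation": [0.24, 0.072, 0], "rotation": [0, 0, 0]},
    {"translation": [0.32, 0.097, 0], "rotation": [0, 0, 0]},
    {"translation": [0.401, 0.121, 0], "rotation": [0, 0, 0]},
    {"translation": [0.401, 0.121, 0], "rotation": [0, 0, 0]},
    {"translation": [0.405, 0.106, 0], "rotation": [0, 0, 0]},
    {"translation": [0.41, 0.09, 0], "rotation": [0, 0, 0]},
    {"translation": [0.41, 0.09, 0], "rotation": [0, 0, 0]},
    {"translation": [0.41, 0.09, 0], "rotation": [0, 0, 0]}
  ]
}}

```text
t: 29.72
eef_pos: [0.5768, 0.1175, 0.1374]
ee_rot: [3.141, 0.001, -1.289]
force: [-0.3, 5.1, -3.7]
width: 0.0001
gripper_force: 2.2
```

Request:
{"api": "apply_moves", "payload": {
  "steps": [
    {"translation": [-0.0179, -0.0053, 0], "rotation": [0, 0, 0]},
    {"translation": [-0.0358, -0.0106, 0], "rotation": [0, 0, 0]},
    {"translation": [-0.0537, -0.0159, 0], "rotation": [0, 0, 0]},
    {"translation": [-0.0716, -0.0212, 0], "rotation": [0, 0, 0]},
    {"translation": [-0.0895, -0.0265, 0], "rotation": [0, 0, 0]},
    {"translation": [-0.1074, -0.0318, 0], "rotation": [0, 0, 0]},
    {"translation": [-0.1165, -0.001, 0], "rotation": [0, 0, 0]},
    {"translation": [-0.23, -0.03, 0], "rotation": [0, 0, 0]},
    {"translation": [-0.35, -0.07, 0], "rotation": [0, 0, 0]},
    {"translation": [-0.41, -0.09, 0], "rotation": [0, 0, 0]}
  ]
}}

```text
t: 30.55
eef_pos: [0.472, 0.0932, 0.1372]
ee_rot: [3.139, -0.001, -1.289]
force: [-1.3, 0.3, 0.0]
width: 0.0008
gripper_force: 0.0
```

```bash
sed -i 's/,.1855)/,.1862)/' ang.py; python3 ang.py; python3 st.py; python3 - <<'E'
from h import *
a=knobview(0,"pics/side0.png");b=knobview(0,None,.1862)
c=cv2.resize(grab_frame("side")[160:220,220:310],(576,384),interpolation=cv2.INTER_CUBIC)
cv2.imwrite("pics/k2.png",cv2.resize(cv2.convertScaleAbs(np.hstack([b,c]),alpha=1.5),(780,312)))
E
```

```text
area 2936 c [202. 223.] axes [ 9.6 25.6] heading deg 175.0
now
area 2814 c [180. 225.] axes [ 9.  26.5] heading deg 150.4
area 838 c [251. 242.] axes [ 3.9 17.2] heading deg 309.5
t 30.60 lx -97.2 ly 36.6 z 137.6 mm  F lx -4.25 ly -0.59 z -1.21 [-0.25  0.85 -0.06]
```

The total is now about 695°, within tolerance of 720°. Next I'll plan the swing.

```bash
python3 - <<'E'
from h import *
np.set_printoptions(precision=3,suppress=True)
P0=np.array([.6648,.1113]);a0=np.radians(196.3)
def tcp(ph,d):
    u=np.array([np.cos(a0-ph),np.sin(a0-ph)]);n=np.array([np.cos(a0-ph-np.pi/2),np.sin(a0-ph-np.pi/2)])
    return P0+.048*u-d*n
s=get_state();print(s['eef_pos'],tcp(0,.045),"to approach units",(tcp(0,.045)-s['eef_pos'][:2])/.25)
print("approach->d",(tcp(0,.026)-tcp(0,.045))/.25,(tcp(0,.0215)-tcp(0,.045))/.25)
for k in range(3):
    b=tcp(np.radians(29*k),.0215 if k==0 else .0195)
    for i in range(1,11):
        ph=np.radians(29*k+2.9*i); print(k,((tcp(ph,.0195)-b)/.25).round(3),-round(2.9*i/30,3))
E
```

```text
[0.474 0.094 0.138] [0.631 0.055] to approach units [ 0.628 -0.158]
approach->d [-0.021  0.073] [-0.026  0.09 ]
0 [-0.009  0.016] -0.097
0 [-0.014  0.025] -0.193
0 [-0.02   0.034] -0.29
0 [-0.025  0.043] -0.387
0 [-0.029  0.052] -0.483
0 [-0.033  0.062] -0.58
0 [-0.037  0.072] -0.677
0 [-0.04   0.082] -0.773
0 [-0.042  0.092] -0.87
0 [-0.044  0.103] -0.967
1 [-0.001  0.01 ] -0.097
1 [-0.002  0.021] -0.193
1 [-0.003  0.031] -0.29
1 [-0.003  0.042] -0.387
1 [-0.002  0.052] -0.483
1 [-0.001  0.063] -0.58
1 [0.001 0.073] -0.677
1 [0.003 0.083] -0.773
1 [0.006 0.093] -0.87
1 [0.009 0.103] -0.967
2 [0.004 0.01 ] -0.097
2 [0.008 0.019] -0.193
2 [0.013 0.029] -0.29
2 [0.018 0.038] -0.387
2 [0.024 0.047] -0.483
2 [0.03  0.055] -0.58
2 [0.036 0.063] -0.677
2 [0.043 0.071] -0.773
2 [0.05  0.079] -0.87
2 [0.058 0.086] -0.967
```

Request:
{"api": "apply_moves", "payload": {
  "steps": [
    {"translation": [0, 0, 0.12], "rotation": [0, 0, 0]},
    {"translation": [0, 0, 0.26], "rotation": [0, 0, 0]},
    {"translation": [0.05, -0.012, 0.36], "rotation": [0, 0, 0]},
    {"translation": [0.17, -0.043, 0.36], "rotation": [0, 0, 0]},
    {"translation": [0.29, -0.073, 0.36], "rotation": [0, 0, 0]},
    {"translation": [0.41, -0.103, 0.36], "rotation": [0, 0, 0]},
    {"translation": [0.53, -0.133, 0.36], "rotation": [0, 0, 0]},
    {"translation": [0.628, -0.158, 0.36], "rotation": [0, 0, 0]},
    {"translation": [0.628, -0.158, 0.36], "rotation": [0, 0, 0]},
    {"translation": [0.628, -0.158, 0.3], "rotation": [0, 0, 0]}
  ]
}}

```text
t: 31.53
eef_pos: [0.6355, 0.0547, 0.2139]
ee_rot: [-3.139, -0.002, -1.29]
force: [1.1, -0.1, 0.8]
width: 0.0006
gripper_force: 0.0
```

Request:
{"api": "apply_moves", "payload": {
  "steps": [
    {"translation": [0, 0, -0.08], "rotation": [0, 0, 0]},
    {"translation": [0, 0, -0.16], "rotation": [0, 0, 0]},
    {"translation": [0, 0, -0.24], "rotation": [0, 0, 0]},
    {"translation": [0, 0, -0.32], "rotation": [0, 0, 0]},
    {"translation": [0, 0, -0.36], "rotation": [0, 0, 0]},
    {"translation": [0, 0, -0.39], "rotation": [0, 0, 0]},
    {"translation": [0, 0, -0.41], "rotation": [0, 0, 0]},
    {"translation": [0, 0, -0.412], "rotation": [0, 0, 0]},
    {"translation": [0, 0, -0.412], "rotation": [0, 0, 0]},
    {"translation": [0, 0, -0.412], "rotation": [0, 0, 0]}
  ]
}}

```text
t: 32.37
eef_pos: [0.6331, 0.0555, 0.1108]
ee_rot: [-3.14, -0.0, -1.288]
force: [-0.2, 0.4, 0.3]
width: 0.0007
gripper_force: 0.0
```

```bash
python3 st.py;python3 - <<'E'
from h import *
cv2.imwrite("pics/last.png",cv2.resize(cv2.convertScaleAbs(grab_frame("side")[150:225,215:315],alpha=1.6),None,fx=8,fy=8,interpolation=cv2.INTER_CUBIC))
E
```

```text
t 32.37 lx 48.3 ly -45.1 z 110.8 mm  F lx -0.07 ly 0.46 z 0.32 [ 0.04  0.08 -0.02]
```

Request:
{"api": "apply_moves", "payload": {
  "steps": [
    {"translation": [-0.008, 0.028, 0], "rotation": [0, 0, 0]},
    {"translation": [-0.016, 0.055, 0], "rotation": [0, 0, 0]},
    {"translation": [-0.021, 0.073, 0], "rotation": [0, 0, 0]},
    {"translation": [-0.022, 0.077, 0], "rotation": [0, 0, 0]},
    {"translation": [-0.023, 0.08, 0], "rotation": [0, 0, 0]},
    {"translation": [-0.024, 0.083, 0], "rotation": [0, 0, 0]},
    {"translation": [-0.025, 0.087, 0], "rotation": [0, 0, 0]},
    {"translation": [-0.026, 0.09, 0], "rotation": [0, 0, 0]},
    {"translation": [-0.026, 0.09, 0], "rotation": [0, 0, 0]},
    {"translation": [-0.026, 0.09, 0], "rotation": [0, 0, 0]}
  ]
}}

```text
t: 33.25
eef_pos: [0.6262, 0.0754, 0.1102]
ee_rot: [3.141, -0.004, -1.289]
force: [3.9, -12.0, 0.5]
width: 0.0008
gripper_force: 6.6
```

```bash
python3 st.py
```

```text
t 33.25 lx 47.3 ly -24.1 z 110.2 mm  F lx 0.31 ly -12.59 z 0.46 [-4.71 -1.4  -0.15]
```

Request:
{"api": "apply_moves", "payload": {
  "steps": [
    {"translation": [-0.006, 0.009, 0], "rotation": [0, 0, -0.097]},
    {"translation": [-0.011, 0.018, 0], "rotation": [0, 0, -0.193]},
    {"translation": [-0.017, 0.027, 0], "rotation": [0, 0, -0.29]},
    {"translation": [-0.022, 0.036, 0], "rotation": [0, 0, -0.387]},
    {"translation": [-0.027, 0.045, 0], "rotation": [0, 0, -0.483]},
    {"translation": [-0.031, 0.055, 0], "rotation": [0, 0, -0.58]},
    {"translation": [-0.035, 0.065, 0], "rotation": [0, 0, -0.677]},
    {"translation": [-0.038, 0.075, 0], "rotation": [0, 0, -0.773]},
    {"translation": [-0.041, 0.085, 0], "rotation": [0, 0, -0.87]},
    {"translation": [-0.043, 0.096, 0], "rotation": [0, 0, -0.967]}
  ]
}}

```text
t: 34.08
eef_pos: [0.6142, 0.0987, 0.1101]
ee_rot: [3.141, -0.005, -1.798]
force: [-0.3, -14.2, 3.7]
width: 0.0004
gripper_force: 7.0
```

```bash
python3 st.py
```

```text
t 34.08 lx 42.4 ly 1.7 z 110.1 mm  F lx -4.29 ly -13.51 z 3.73 [-5.24  0.09 -0.13]
```

Pushing steadily at about 14 N, so I'll carry on with the other two arcs.

Request:
{"api": "apply_moves", "payload": {
  "steps": [
    {"translation": [-0.001, 0.01, 0], "rotation": [0, 0, -0.097]},
    {"translation": [-0.002, 0.021, 0], "rotation": [0, 0, -0.193]},
    {"translation": [-0.003, 0.031, 0], "rotation": [0, 0, -0.29]},
    {"translation": [-0.003, 0.042, 0], "rotation": [0, 0, -0.387]},
    {"translation": [-0.002, 0.052, 0], "rotation": [0, 0, -0.483]},
    {"translation": [-0.001, 0.063, 0], "rotation": [0, 0, -0.58]},
    {"translation": [0.001, 0.073, 0], "rotation": [0, 0, -0.677]},
    {"translation": [0.003, 0.083, 0], "rotation": [0, 0, -0.773]},
    {"translation": [0.006, 0.093, 0], "rotation": [0, 0, -0.87]},
    {"translation": [0.009, 0.103, 0], "rotation": [0, 0, -0.967]}
  ]
}}

```text
t: 34.92
eef_pos: [0.6147, 0.1249, 0.1101]
ee_rot: [3.141, -0.006, -2.304]
force: [-7.6, -9.5, 8.7]
width: 0.0006
gripper_force: 6.3
```

Request:
{"api": "apply_moves", "payload": {
  "steps": [
    {"translation": [0.004, 0.01, 0], "rotation": [0, 0, -0.097]},
    {"translation": [0.008, 0.019, 0], "rotation": [0, 0, -0.193]},
    {"translation": [0.013, 0.029, 0], "rotation": [0, 0, -0.29]},
    {"translation": [0.018, 0.038, 0], "rotation": [0, 0, -0.387]},
    {"translation": [0.024, 0.047, 0], "rotation": [0, 0, -0.483]},
    {"translation": [0.03, 0.055, 0], "rotation": [0, 0, -0.58]},
    {"translation": [0.036, 0.063, 0], "rotation": [0, 0, -0.677]},
    {"translation": [0.043, 0.071, 0], "rotation": [0, 0, -0.773]},
    {"translation": [0.05, 0.079, 0], "rotation": [0, 0, -0.87]},
    {"translation": [0.058, 0.086, 0], "rotation": [0, 0, -0.967]}
  ]
}}

```text
t: 35.75
eef_pos: [0.6282, 0.1482, 0.11]
ee_rot: [-3.141, -0.006, -2.81]
force: [-15.1, -1.8, 11.2]
width: 0.0004
gripper_force: 6.8
```

```bash
python3 st.py
```

```text
t 35.75 lx 70.0 ly 45.2 z 110.0 mm  F lx -15.00 ly 2.59 z 11.22 [-0.66  4.95 -0.04]
```

Now take the hand away, back then up.

Request:
{"api": "apply_moves", "payload": {
  "steps": [
    {"translation": [-0.03, -0.009, 0], "rotation": [0, 0, 0]},
    {"translation": [-0.077, -0.023, 0], "rotation": [0, 0, 0]},
    {"translation": [-0.11, -0.033, 0], "rotation": [0, 0, 0]},
    {"translation": [-0.11, -0.033, 0.1], "rotation": [0, 0, 0]},
    {"translation": [-0.11, -0.033, 0.22], "rotation": [0, 0, 0]},
    {"translation": [-0.11, -0.033, 0.36], "rotation": [0, 0, 0]},
    {"translation": [-0.2, -0.1, 0.48], "rotation": [0, 0, 0]},
    {"translation": [-0.3, -0.2, 0.52], "rotation": [0, 0, 0]},
    {"translation": [-0.4, -0.3, 0.52], "rotation": [0, 0, 0]},
    {"translation": [-0.45, -0.4, 0.52], "rotation": [0, 0, 0]}
  ]
}}

```text
t: 36.58
eef_pos: [0.5174, 0.0487, 0.2411]
ee_rot: [3.141, 0.003, -2.806]
force: [0.3, -0.8, -0.7]
width: 0.0003
gripper_force: 0.0
```

Request:
{"api": "apply_moves", "payload": {
  "steps": [
    {"translation": [-0.05, -0.1, 0], "rotation": [0, 0, 0]},
    {"translation": [-0.05, -0.2, 0], "rotation": [0, 0, 0]},
    {"translation": [-0.05, -0.3, 0], "rotation": [0, 0, 0]},
    {"translation": [-0.05, -0.4, 0], "rotation": [0, 0, 0]},
    {"translation": [-0.05, -0.5, 0], "rotation": [0, 0, 0]},
    {"translation": [-0.05, -0.6, 0], "rotation": [0, 0, 0]},
    {"translation": [-0.05, -0.7, 0], "rotation": [0, 0, 0]},
    {"translation": [-0.05, -0.8, 0], "rotation": [0, 0, 0]},
    {"translation": [-0.05, -0.9, 0], "rotation": [0, 0, 0]},
    {"translation": [-0.05, -0.9, 0], "rotation": [0, 0, 0]}
  ]
}}

```text
t: 37.42
eef_pos: [0.5065, -0.1787, 0.2396]
ee_rot: [-3.141, -0.0, -2.809]
force: [0.0, 1.4, -0.4]
width: 0.0004
gripper_force: 0.0
```

```bash
python3 st.py; python3 - <<'E'
from h import *
a=cv2.resize(grab_frame("side")[150:250,205:325],None,fx=4,fy=4,interpolation=cv2.INTER_CUBIC)
b=cv2.resize(grab_frame("top")[150:250,215:290],None,fx=4,fy=4,interpolation=cv2.INTER_CUBIC)
cv2.imwrite("pics/end.png",cv2.convertScaleAbs(np.hstack([a,b]),alpha=1.5))
E
```

```text
t 37.42 lx -139.6 ly -233.7 z 239.6 mm  F lx 0.44 ly 1.37 z -0.37 [ 0.02 -0.    0.02]
```

View pics/end.png

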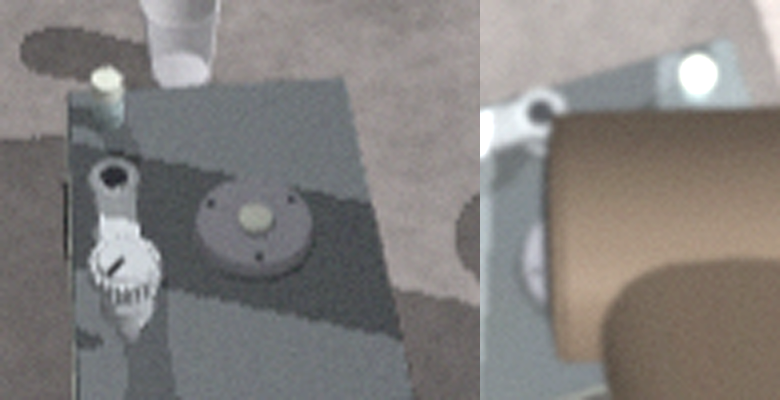

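end.png: the arm is swung a quarter turn towards +y, with the knob at (125,262). The specimen lies centred and uncovered on the plate at (257,218), and the vial and beaker haven't moved. Handing in.

```bash
python3 -c "
from station import *
print(job_done())"
```

```text
the job is handed in; nothing more can be done
None
```

I loosened the knob by about 695° (measured from its index line; the target was 720° ± 90°) and swung the clamp arm aside about 85°. The specimen is uncovered and in place, the hand is clear, and the job was handed in at about 37 s; no verdict came back.

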